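# Move the slide-staining line on by one station

## Robot

A 6-joint arm with a two-finger parallel gripper is mounted at the origin on a cart in front of the work surface, level with it; the furniture and walls round the work are solid. World frame = base frame: x ahead of the robot, y to its left, z up, the work surface at z = 0. Lengths are in m, angles in degrees, forces in N, time in s.
With the tool pointing down it reaches from about 0.35 to 0.875 m from the base axis. Payload 4.2 kg.
Tool frame: the origin (TCP) lies midway between the tips of the shut fingers; the grasp point (between the pads) lies 19 mm behind it; z points along the fingers, y is the line along which they close (so a half turn about z gives the same grasp; the last joint's range is limited). The gripper opens to 87 mm and grips with 3 to 60 N. Pads are 19 mm wide; open, the fingers measure 117 mm over their backs; the gripper's body (75 mm by 190 mm) begins 51 mm behind the grasp point.
Start: joints at [-48.782, 22.042, 0.453, 0, -68.411, -14.817], TCP at [0.278, -0.56, 0.223] pointing down, gripper open.
Joint ranges: [-179.83, 179.83], [-69.29, 118.12], [-61.27, 80.66], [-181.25, 117.63], [-171.15, -9.14], [-177.46, 177.46]. Speed limits (degrees/s): [159.86, 159.86, 180, 180, 180, 180].

## Interface

Orientations are given as [roll, pitch, yaw] about the fixed x, y, z axes, in that order (R = Rz(yaw) Ry(pitch) Rx(roll)).
In Python, from workcell import env gives the robot as it stands. The module is installed in compiled form; this text tells all that it offers. Calls block until the motion is done:
- env.goto(position, orientation): joint-space move of the TCP to a pose.
- env.move_straight(position, rotation=None, rate=0.15, force_limit=None): straight line of the TCP; rotation=None keeps the orientation; rate is the mean speed in m/s. With force_limit (N) it stops when the force on the tool has changed by that much, and returns True; else False.
- env.set_joints(angles): joint-space move.
- env.gripper_to(opening, grasp_force=None): opening from 0.0 (shut) to 1.0 (fully open); grasp_force is the grip in N (None keeps the last); returns when the fingers have stopped.
- env.dwell(seconds).
- env.inverse_kinematics(position, orientation): joint angles nearest the present ones, or None.
- env.read_state(): the state.
- env.grab_frame(name): name is "scene" or "top"; returns a dict with "image" (480x640x3 uint8, blue, green, red), "fx", "fy", "cx", "cy" (pixels), "D" ([k1, k2, p1, p2, k3] as OpenCV has them; the pictures are not rectified), "position" and "orientation" of the camera in the world. Camera axes: x right, y up, looking along -z (the intrinsics and any distortion apply to the point x, -y, -z); pixel columns grow to the right and rows downward; lengths in m; the calibration is good to about 2 mm. A picture is of the moment at which its call begins. There is no depth.
A pose or a line that the arm cannot do raises env.Unreachable and nothing moves.
- env.close_job(): hands the job in; it is judged then, once.
Trained networks look in a picture, given as the dict that the camera call returned (one of the last four; its "shot" number tells which), for a name from the list of things; names that differ only in an ending like _2 or _b are one class to them, and where a whole thing is asked for, a point or a joint stands for the part that bears it (a point fixed in the world has none). Each returns a list of dicts, best first, with "score" (0 to 1); they miss things now and then, are a little off and sometimes report something else, mostly with a low value. They report only what shows in the picture. A call takes as long as a camera call.
- env.search_frame(picture, thing): "xyz" ([x, y, z] in m, in world coordinates, good to about 4 mm: the middle of the surface that is visible of it).
- env.trace(picture, thing): "mask" (480x640 bool, what is visible of it).
The state is a dict: "clock": time; "joint_positions": joint angles; "qvel": joint speeds; "joint_torque": joint torques, N m; "position": TCP position; "tool_rot": TCP orientation; "force": force on the tool from outside, world axes, zero at the start; "wrist_torque": the same for the moment, N m; "opening": opening from 0.0 (shut) to 1.0 (fully open); "finger_force": force on a finger pad.
Only numpy, scipy, OpenCV 4.12 (cv2) and the standard library are available. Lean on these libraries where they do the work, as an engineer would, in place of code of your own. Each camera call takes 0.05 s, during which the arm holds its last target. There are 200 camera calls.

## Task

Move the staining line on by one station: lift the drained slide rack up and off the twin hooks under the bottle shelf and lower it fully home into the empty dish, then take the other rack out of its dish and hang it by its handle bar on both hooks to drain. Keep the racks upright so that no slide falls out, lower them gently by feel instead of dropping them, and do not disturb the bottles on the shelf.

Things in the scene. Friction and masses are not known exactly. Their poses are not given: they have to be found in the camera images.
- drained_rack: white slide-staining rack full of upright glass slides, 84 x 116 x 46 mm, 0.32 kg, with an inverted-U handle of 8 mm steel rod. Origin: centre of its underside; z up, y along its 116 mm length and the handle bar; same either way round. This one hangs by its bar on the two hooks of the draining stand at the start
- drained_rack_grip (a point): middle of the grip sleeve on the handle bar of the rack that hangs at the start: the bar's axis is 150 mm above the rack's origin (axes as the rack's), straight between y = +-48 mm; handle legs at y = +-54 mm; the grey sleeve here is 14 mm thick, 40 mm long
- wet_rack: white slide-staining rack full of upright glass slides, 84 x 116 x 46 mm, 0.32 kg, with an inverted-U handle of 8 mm steel rod. Origin: centre of its underside; z up, y along its 116 mm length and the handle bar; same either way round. This one stands in a dish at the start
- wet_rack_grip (a point): middle of the grip sleeve on the handle bar of the rack that stands in a dish at the start: the bar's axis is 150 mm above the rack's origin (axes as the rack's), straight between y = +-48 mm; handle legs at y = +-54 mm; the grey sleeve here is 14 mm thick, 40 mm long
- drain_stand: fixed steel draining stand, front (-x) to the robot. Origin: underside, plumb below the hooks' seats; y along the shelf. Drip tray x -70 to +135 mm, 18 mm high. Bottle shelf: underside 345 mm up, 212 mm wide, x +9 to +132 mm: it covers the hooks, so a gripper must come in below it, leaning back to the front. Posts at x 112, y +-82 mm; hook rail at x 96 mm
- hook_seat (a point): middle between the two hooks, on the bar axis of a hung rack, 192 mm above the stand's origin (axes as the stand's). Hooks: 8 mm rods at y = +-38 mm, nearly level from the rail behind, tops 4 mm below this point, turned up in front: tips at x -12 to -21 mm, rising to 14 mm above it; a bar's axis passes over them 19 mm or more above it. A hung bar has 6 mm play sideways
- free_dish: clear rectangular staining dish, fixed, empty at the start. Origin: centre of its underside; y along its length. Inside 88 x 120 mm (2 mm play all round a rack), outside 98 x 130 mm, inner floor 6 mm up, walls to 60 mm, then a lip flared outward 5 mm all round, to 70 mm
- free_dish_floor (a point): centre of the empty dish's inner floor, where the origin of a rack that is fully home lies (axes as the dish's)
- used_dish: a second dish of the same make and size, fixed; the other rack stands in it at the start. Origin: centre of its underside; y along its length
- bottle_left: dropper bottle, 36 mm thick, 104 mm tall, standing on the stand's shelf, left. Origin: centre of its underside
- bottle_mid: dropper bottle, the same size, on the shelf in the middle. Origin: centre of its underside
- bottle_right: dropper bottle, the same size, on the shelf, right. Origin: centre of its underside

How it is judged (in metres and radians):
On the way, in this order (a step that is already met when the one before it is completed fails the run):
1. the drained rack has been lifted off the hooks, clear of the stand and in front of the tips (x of drained_rack_grip in the frame of hook_seat below -0.03 m and contact force between drained_rack and drain_stand below 0.05 N and height (world z) of drained_rack above 0.03 m), for 0.1 s.
2. the drained rack stands fully home in the empty dish, released (horizontal distance between drained_rack and free_dish_floor below 0.007 m and z of drained_rack in the frame of free_dish_floor between -0.004 and 0.004 m and angle between the y axis of drained_rack and the y axis of free_dish, either way round below 0.12 rad and angle between drained_rack's own z axis and vertical below 0.06 rad and contact force between the fingers and drained_rack below 0.1 N), for 0.2 s.
3. the other rack is lifted clear of its dish (height (world z) of wet_rack above 0.072 m), for 0.1 s.
At the end, for the whole second after the job is handed in: First rack on the floor of the once empty dish (7 mm, 4 mm in height, 0.12 rad, tilt < 0.06 rad); other rack hanging on both hooks behind their tips (bar at seat height -5/+6 mm, sideways within 13 mm, aligned within 0.15 rad, tilt < 0.15 rad), weight on the stand; both at rest and released (horizontal distance between drained_rack and free_dish_floor below 0.007 m and z of drained_rack in the frame of free_dish_floor between -0.004 and 0.004 m and angle between the y axis of drained_rack and the y axis of free_dish, either way round below 0.12 rad and angle between drained_rack's own z axis and vertical below 0.06 rad and x of wet_rack_grip in the frame of hook_seat between -0.013 and 0.05 m and y of wet_rack_grip in the frame of hook_seat between -0.013 and 0.013 m and z of wet_rack_grip in the frame of hook_seat between -0.005 and 0.006 m and angle between the y axis of wet_rack and the y axis of drain_stand, either way round below 0.15 rad and angle between wet_rack's own z axis and vertical below 0.15 rad and contact force between wet_rack and drain_stand above 1 N and linear speed of drained_rack below 0.03 m/s and linear speed of wet_rack below 0.05 m/s); the robot touches nothing.
It fails at once if a rack is tipped more than 0.6 rad from upright (slides fall out) (angle between any of drained_rack, wet_rack's own z axis and vertical above 0.6 rad).
It fails at once if a rack is dropped (falls out of the fingers faster than 0.5 m/s) ((linear speed of drained_rack above 0.5 m/s and contact force between the fingers and drained_rack below 0.05 N) or (linear speed of wet_rack above 0.5 m/s and contact force between the fingers and wet_rack below 0.05 N)).
It fails at once if a bottle on the shelf is shifted more than 30 mm or knocked over (distance of any of bottle_left, bottle_mid, bottle_right from where it was at the start of the episode above 0.03 m).
It also fails if it takes over 58 s, if anything falls off the work surface, if the arm or the gripper's body presses on something with over 40 N, if the wrist force passes 120 N, or if a joint passes its speed limit or range.

## Working session

There is one attempt and no reset: what is moved stays moved. The work goes in short steps, each a Python script; the robot and the scene stay as the last script left them, time stands still between calls to the robot, and variables do not carry over. Pictures are saved under pics/ and viewed, at most 10 in all, crops included, and the job is handed in when it is done.

```bash
mkdir -p pics; python3 - <<'E'
from workcell import env
import cv2,numpy as np
for n in("scene","top"):
    f=env.grab_frame(n); cv2.imwrite(f"pics/{n}0.png",f["image"])
    print(n,f["position"],f["orientation"],f["fx"],f["fy"],f["cx"],f["cy"],f["D"])
    for t in ["drained_rack","wet_rack","drained_rack_grip","wet_rack_grip","drain_stand","free_dish","used_dish","bottle_left","bottle_mid","bottle_right","hook_seat","free_dish_floor"]:
        try:
            r=env.search_frame(f,t); print(t,[(np.round(d["xyz"],3).tolist(),round(d["score"],2)) for d in r[:3]])
        except Exception as e: print(t,e)
s=env.read_state();print(s["clock"],s["position"],s["tool_rot"],s["force"])
E
```

```text
scene [ 0.07982612 -1.09187016  0.9486935 ] [ 56.98874362   1.17924024 -28.18585956] 559.6026586675599 559.6026586675599 317.5927821979465 243.20055771826702 [-0.16332455  0.          0.          0.          0.        ]
drained_rack [([0.578, -0.124, 0.071], 0.57)]
wet_rack []
drained_rack_grip [([0.58, -0.126, 0.068], 0.58)]
wet_rack_grip [([0.483, 0.197, 0.154], 0.57)]
drain_stand [([0.673, -0.151, 0.056], 0.74)]
free_dish [([0.539, -0.371, 0.035], 0.93), ([0.58, -0.129, 0.07], 0.44)]
used_dish [([0.434, 0.188, 0.047], 0.63), ([0.622, -0.034, 0.396], 0.22)]
bottle_left [([0.622, -0.032, 0.394], 0.95)]
bottle_mid [([0.642, -0.091, 0.399], 0.79)]
bottle_right [([0.656, -0.152, 0.396], 0.67), ([0.476, 0.195, 0.152], 0.23)]
hook_seat [([0.671, -0.155, 0.055], 0.58), ([0.643, -0.093, 0.402], 0.37)]
free_dish_floor [([0.538, -0.372, 0.037], 0.79)]
top [ 0.30218429 -0.09699373  1.48712842] [ 1.18696514e+01  2.27560140e-03 -9.41517435e+01] 566.3707433348302 566.3707433348302 320.9946086660033 246.61489620555153 [0.04067805 0.         0.         0.         0.        ]
drained_rack [([0.569, -0.094, 0.081], 0.56)]
wet_rack [([0.478, 0.159, 0.042], 0.9), ([0.643, -0.077, 0.403], 0.24)]
drained_rack_grip [([0.572, -0.098, 0.079], 0.68)]
wet_rack_grip [([0.478, 0.164, 0.035], 0.86), ([0.537, -0.387, 0.004], 0.35)]
drain_stand [([0.616, -0.084, 0.354], 0.56), ([0.483, 0.159, 0.065], 0.47)]
free_dish [([0.54, -0.383, 0.006], 0.9)]
used_dish [([0.481, 0.159, 0.067], 0.57)]
bottle_left [([0.617, -0.023, 0.411], 0.89)]
bottle_mid [([0.644, -0.077, 0.403], 0.62), ([0.618, -0.026, 0.408], 0.48)]
bottle_right [([0.652, -0.14, 0.404], 0.73)]
hook_seat []
free_dish_floor [([0.537, -0.386, 0.008], 0.96)]
1.3 [ 0.2778892  -0.55978471  0.22255722] [ 1.79998636e+02 -2.66275518e-03 -1.53600309e+02] [ 0.39444522  0.27942384 -0.57845966]
```

View pics/scene0.png

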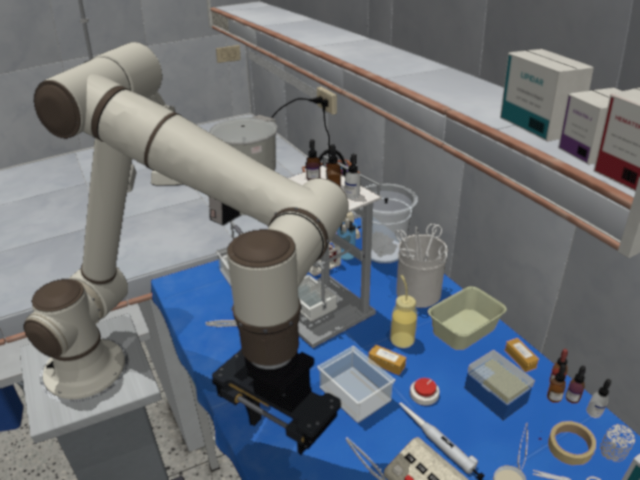

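View pics/top0.png

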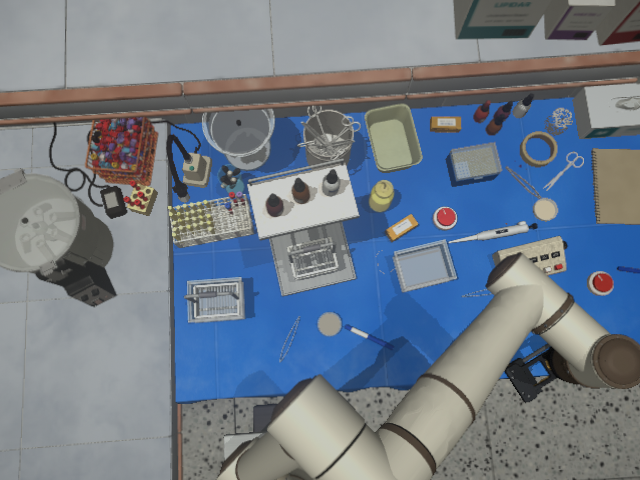

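```bash
cat > h.py <<'E'
from workcell import env
import numpy as np,cv2
from scipy.spatial.transform import Rotation as R
def cam(f):
    Rw=R.from_euler('xyz',f["orientation"],degrees=True).as_matrix()@np.diag([1,-1,-1.])
    K=np.array([[f["fx"],0,f["cx"]],[0,f["fy"],f["cy"]],[0,0,1]]);return Rw,np.array(f["position"]),K,np.array(f["D"])
def proj(f,P):
    Rw,p,K,D=cam(f); P=np.asarray(P,float).reshape(-1,3)
    return cv2.projectPoints(P,cv2.Rodrigues(Rw.T)[0],-Rw.T@p,K,D)[0].reshape(-1,2)
def onplane(f,uv,z):
    Rw,p,K,D=cam(f); q=cv2.undistortPoints(np.float64(uv).reshape(-1,1,2),K,D).reshape(-1,2)
    d=np.c_[q,np.ones(len(q))]@Rw.T; return p+d*((z-p[2])/d[:,2])[:,None]
E
python3 - <<'E'
from h import *
f=env.grab_frame("top"); im=f["image"]
for t in["free_dish","used_dish","wet_rack","drained_rack","drain_stand"]:
    for r in env.trace(f,t)[:1]:
        m=r["mask"].astype(np.uint8); c=max(cv2.findContours(m,0,1)[0],key=cv2.contourArea)
        b=cv2.boxPoints(cv2.minAreaRect(c)); z=.07 if "dish" in t else .05 if 'wet' in t else .07
        P=onplane(f,b,z); print(t,round(r["score"],2),m.sum(),b.round(1).tolist(),P[:,:2].round(3).tolist(),np.linalg.norm(np.diff(P,axis=0),axis=1)[:2].round(3),P.mean(0).round(4))
cv2.imwrite("pics/c.png",cv2.resize(im[150:330,180:470],None,fx=2.75,fy=2.75,interpolation=cv2.INTER_CUBIC))
E
```

```text
free_dish 0.75 2316 [[391.0, 252.0], [446.29998779296875, 238.1999969482422], [456.5, 279.1000061035156], [401.20001220703125, 292.8999938964844]] [[0.572, -0.296], [0.598, -0.44], [0.491, -0.453], [0.466, -0.311]] [0.147 0.108] [ 0.5319 -0.3749  0.07  ]
used_dish 0.96 715 [[184.8000030517578, 280.5], [241.39999389648438, 276.29998779296875], [244.5, 318.6000061035156], [187.89999389648438, 322.79998779296875]] [[0.537, 0.23], [0.537, 0.088], [0.431, 0.085], [0.431, 0.224]] [0.142 0.107] [0.484  0.1567 0.07  ]
wet_rack 0.62 1650 [[184.0, 284.79998779296875], [237.8000030517578, 280.5], [240.60000610351562, 315.6000061035156], [186.6999969482422, 319.8999938964844]] [[0.53, 0.237], [0.53, 0.1], [0.441, 0.097], [0.44, 0.232]] [0.137 0.09 ] [0.4851 0.1663 0.05  ]
drained_rack 0.95 1071 [[285.29998779296875, 246.1999969482422], [333.29998779296875, 235.5], [340.8999938964844, 269.3999938964844], [292.79998779296875, 280.0]] [[0.607, -0.027], [0.626, -0.152], [0.537, -0.164], [0.518, -0.041]] [0.126 0.09 ] [ 0.5721 -0.0963  0.07  ]
drain_stand 0.92 9266 [[243.8000030517578, 178.89999389648438], [346.79998779296875, 155.5], [374.0, 275.0], [271.0, 298.3999938964844]] [[0.795, 0.07], [0.84, -0.204], [0.516, -0.247], [0.476, 0.016]] [0.278 0.326] [ 0.6567 -0.0912  0.07  ]
```

View pics/c.png

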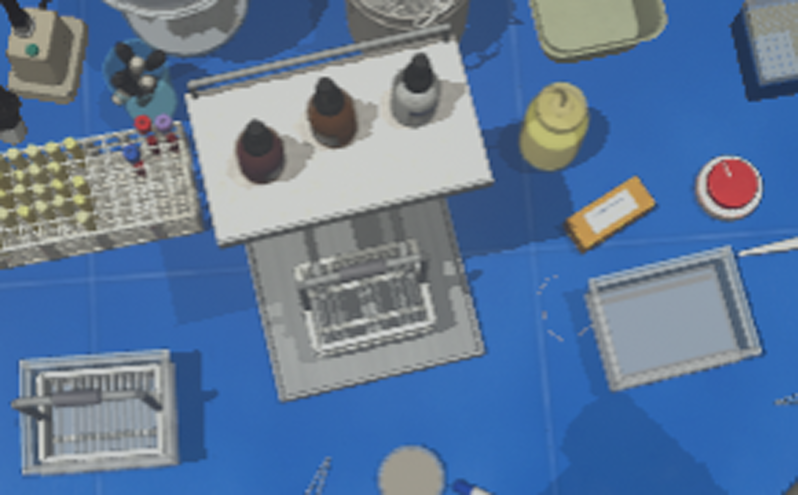

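```bash
cat > fit.py <<'E'
from h import *
from scipy.optimize import least_squares
f=env.grab_frame("top")
def rect(hx,hy,z): return [[hx,hy,z],[hx,-hy,z],[-hx,-hy,z],[-hx,hy,z]]
def fit(name,L,px,g):
    L=np.array(L,float); uv=np.array(px)/2.75+[180,150]-.3
    def pr(v):
        c,s=np.cos(v[2]),np.sin(v[2]);return proj(f,np.c_[L[:,0]*c-L[:,1]*s+v[0],L[:,0]*s+L[:,1]*c+v[1],L[:,2]])
    r=least_squares(lambda v:(pr(v)-uv).ravel(),g,loss='soft_l1')
    print(name,r.x[:2].round(4),np.degrees(r.x[2]).round(2),"res",(pr(r.x)-uv).round(1).tolist()); return r.x
fit("free",rect(.054,.07,.07),[(588,280),(735,248),(762,353),(613,389)],[.53,-.37,-.2])
fit("used",rect(.054,.07,.07),[(20,358),(170,350),(177,464),(22,474)],[.48,.16,0])
fit("drained",rect(.042,.058,.088),[(296,270),(417,242),(437,326),(316,355)],[.57,-.1,-.2])
fit("wet",rect(.042,.058,.052),[(38,372),(158,366),(162,450),(48,462)],[.48,.16,0])
s=fit("stand",[[.009,.106,.353],[.009,-.106,.353],[-.07,.09,.018],[-.07,-.09,.018]],[(220,243),(493,184),(282,400),(484,353)],[.57,-.1,-.2])
for n,a,z in(("wetsleeve",[(52,400),(104,395)],.156),("drsleeve",[(340,287),(392,274)],.192)):
    P=onplane(f,np.array(a)/2.75+[180,150]-.3,z);print(n,P.round(4).tolist(),P.mean(0).round(4))
E
python3 fit.py
```

```text
free [ 0.5322 -0.3779] 7.65 res [[-0.4, -1.3], [-0.5, -0.6], [0.4, 2.2], [0.4, 0.4]]
used [0.4845 0.1555] -0.31 res [[-0.3, -0.2], [0.8, -1.0], [-0.1, 0.4], [-0.3, 0.7]]
drained [ 0.5677 -0.0961] 9.34 res [[-0.5, -0.5], [0.1, -0.8], [0.8, 0.5], [-0.3, 0.7]]
wet [0.4858 0.1559] 0.57 res [[-0.8, -0.0], [1.2, -1.6], [1.4, 0.7], [-3.3, 0.3]]
stand [ 0.5733 -0.095 ] 8.78 res [[-0.5, 0.5], [0.6, -0.5], [2.8, -0.9], [-3.4, 0.9]]
wetsleeve [[0.4856, 0.1786, 0.156], [0.4867, 0.1342, 0.156]] [0.4861 0.1564 0.156 ]
drsleeve [[0.559, -0.0743, 0.192], [0.567, -0.1191, 0.192]] [ 0.563  -0.0967  0.192 ]
```

```bash
cat >> h.py <<'E'
TH=55
def ori(az,th=TH,flip=False):
    s,c=np.sin(np.radians(th)),np.cos(np.radians(th))
    M=np.array([[0,1,0],[c,0,s],[s,0,-c]]).T
    if flip: M=M@np.diag([-1,-1,1])
    M=R.from_euler('z',az,degrees=True).as_matrix()@M
    return M,R.from_matrix(M).as_euler('xyz',degrees=True)
def tcp(g,az,back=0,th=TH,flip=False):
    M,e=ori(az,th,flip); return (np.array(g)+(.019-back)*M[:,2]).tolist(),e.tolist()
E
python3 - <<'E'
from h import *
S=np.array([.5733,-.095]);u=np.array([np.cos(np.radians(8.9)),np.sin(np.radians(8.9))])
B=np.array([.567,-.096,.192]); bx=lambda d,z:[*(B[:2]+d*u),z]
for th in(50,55,60):
  for fl in(0,1):
    print(th,fl)
    for n,g,az,b in(("pre",B,8.9,.13),("grasp",B,8.9,0),("lift",bx(0,.222),8.9,0),("out",bx(-.09,.222),8.9,0),("up",bx(-.09,.28),8.9,0),("dishup",[.532,-.378,.28],7.65,0),("dish",[.532,-.378,.156],7.65,0),("dishback",[.532,-.378,.156],7.65,.1),("wet",[.486,.156,.156],0,0),("wetback",[.486,.156,.156],0,.1),("wetup",[.486,.156,.28],0,0)):
      q=env.inverse_kinematics(*tcp(g,az,b,th,fl)); print(n,None if q is None else np.round(q).tolist())
E
```

```text
50 0
pre [-2.0, -9.0, -35.0, -30.0, -16.0, -144.0]
grasp [-7.0, 8.0, -25.0, -57.0, -14.0, -114.0]
lift [-3.0, 5.0, -26.0, -45.0, -13.0, -129.0]
out [-9.0, -2.0, -32.0, -51.0, -18.0, -119.0]
up [-1.0, -8.0, -35.0, -28.0, -16.0, -147.0]
dishup [-41.0, 14.0, -3.0, -51.0, -48.0, -104.0]
dish [-44.0, 23.0, -8.0, -63.0, -43.0, -85.0]
dishback [-50.0, 15.0, -10.0, -58.0, -50.0, -89.0]
wet [-1.0, 8.0, -55.0, -178.0, -23.0, -1.0]
wetback None
wetup None
50 1
pre [-2.0, -9.0, -35.0, -30.0, -16.0, 36.0]
grasp [-7.0, 8.0, -25.0, -57.0, -14.0, 66.0]
lift [-3.0, 5.0, -26.0, -45.0, -13.0, 51.0]
out [-9.0, -2.0, -32.0, -51.0, -18.0, 61.0]
up [-1.0, -8.0, -35.0, -28.0, -16.0, 33.0]
dishup [-41.0, 14.0, -3.0, -51.0, -48.0, 76.0]
dish [-44.0, 23.0, -8.0, -63.0, -43.0, 95.0]
dishback [-50.0, 15.0, -10.0, -58.0, -50.0, 91.0]
wet None
wetback None
wetup None
55 0
pre [-13.0, -8.0, -32.0, -54.0, -22.0, -115.0]
grasp [-16.0, 9.0, -24.0, -78.0, -21.0, -88.0]
lift [-12.0, 6.0, -23.0, -67.0, -18.0, -102.0]
out [-20.0, -1.0, -31.0, -70.0, -25.0, -95.0]
up [-9.0, -8.0, -31.0, -49.0, -20.0, -122.0]
dishup [-45.0,
[... 837 characters left out ...]
20.0, -7.0, -29.0, -68.0, -27.0, -99.0]
dishup [-48.0, 15.0, -4.0, -67.0, -51.0, -88.0]
dish [-52.0, 26.0, -9.0, -78.0, -49.0, -68.0]
dishback [-59.0, 19.0, -12.0, -72.0, -56.0, -71.0]
wet None
wetback None
wetup [-1.0, -6.0, -50.0, -177.0, -14.0, -3.0]
60 1
pre [-26.0, -6.0, -32.0, -74.0, -31.0, 91.0]
grasp [-24.0, 11.0, -26.0, -94.0, -29.0, 113.0]
lift [-21.0, 7.0, -24.0, -85.0, -25.0, 101.0]
out [-29.0, 0.0, -32.0, -84.0, -32.0, 104.0]
up [-20.0, -7.0, -29.0, -68.0, -27.0, 81.0]
dishup [-48.0, 15.0, -4.0, -67.0, -51.0, 92.0]
dish [-52.0, 26.0, -9.0, -78.0, -49.0, 112.0]
dishback [-59.0, 19.0, -12.0, -72.0, -56.0, 109.0]
wet None
wetback None
wetup [-1.0, -6.0, -50.0, -177.0, -14.0, 177.0]
```

```bash
sed -i 's/^TH=55/TH=60/' h.py; python3 - <<'E'
from h import *
def st(n):
    s=env.read_state();print(n,round(s["clock"],2),np.round(s["position"],4),np.round(s["force"],1),round(s["opening"],3),s["finger_force"],np.round(s["joint_positions"]))
B=np.array([.566,-.096,.192])
st(0)
env.goto(*tcp(B,8.9,.13)); st("pre")
env.gripper_to(.6)
r=env.move_straight(tcp(B,8.9,0)[0],rate=.1,force_limit=6); st(r)
env.dwell(.05); f=env.grab_frame("scene"); cv2.imwrite("pics/s1.png",cv2.resize(f["image"][150:380,180:480],None,fx=2.6,fy=2.6,interpolation=cv2.INTER_CUBIC))
E
```

```text
0 1.65 [ 0.2779 -0.5598  0.2226] [-0.6  0.6  0. ] 1.001 0.0 [-49.  22.   0.   0. -68. -15.]
pre 3.4 [ 0.4713 -0.1114  0.2477] [ 0.4 -0.5 -0.3] 1.0 0.0 [-26.  -6. -32. -74. -31. -89.]
False 5.72 [ 0.5821 -0.0935  0.1829] [ 0.2 -0.4  0. ] 0.598 0.0 [-25.  11. -26. -94. -29. -67.]
```

View pics/s1.png

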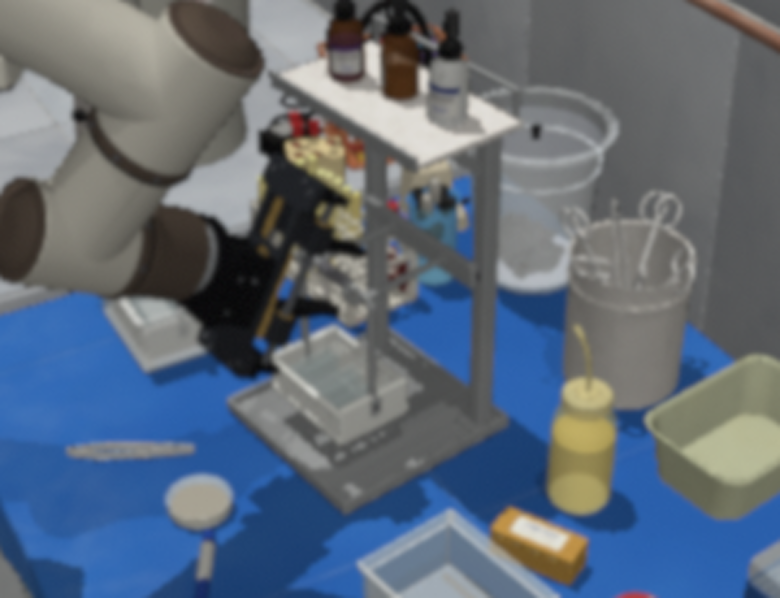

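Gripper sits around the bar (crop ~(315,265)), under the shelf, upper finger beneath shelf edge with room. Grip, lift, pull out.

```bash
cat >> h.py <<'E'
def st(n):
    s=env.read_state();print(n,round(s["clock"],2),np.round(s["position"],4),np.round(s["force"],1),round(s["opening"],3),round(s["finger_force"],1),np.round(s["joint_positions"]));return s
def rel(dx,dz,az,**k):
    p=np.array(env.read_state()["position"]);a=np.radians(az)
    return env.move_straight((p+[dx*np.cos(a),dx*np.sin(a),dz]).tolist(),**k)
E
python3 - <<'E'
from h import *
env.gripper_to(.0,35); st("grip")
print(rel(0,.03,8.9,rate=.06)); st("lift")
print(rel(-.09,0,8.9,rate=.12)); st("out")
print(rel(0,.05,8.9,rate=.12)); st("up")
env.goto(*tcp([.532,-.378,.26],7.65)); st("over dish")
for n in("top","scene"):
    f=env.grab_frame(n); cv2.imwrite(f"pics/{n}2.png",f["image"])
a=cv2.imread("pics/top2.png")[190:330,340:500]; b=cv2.imread("pics/scene2.png")[250:450,250:450]
cv2.imwrite("pics/o2.png",np.hstack([cv2.resize(a,(457,400),interpolation=2),cv2.resize(b,(343,343),interpolation=2).copy() if 0 else cv2.copyMakeBorder(cv2.resize(b,(343,343),interpolation=2),0,57,0,0,0)]))
E
```

```text
grip 6.58 [ 0.5838 -0.0933  0.1845] [3.4 0.7 5.2] 0.147 35.0 [-25.  11. -26. -94. -29. -67.]
False
lift 7.26 [ 0.5825 -0.0932  0.2122] [-0.3  0.6 -3.9] 0.149 35.0 [-20.   7. -24. -85. -25. -80.]
False
out 8.17 [ 0.4941 -0.1073  0.2127] [-1.   0.  -2.7] 0.144 35.0 [-29.   0. -32. -84. -32. -76.]
False
up 8.73 [ 0.4941 -0.1062  0.2622] [ 0.   0.9 -4.9] 0.151 35.0 [-21.  -6. -29. -70. -28. -96.]
over dish 9.8 [ 0.5482 -0.3746  0.2501] [-0.2  0.2 -4.3] 0.149 35.0 [-49.  17.  -6. -69. -51. -85.]
```

View pics/o2.png

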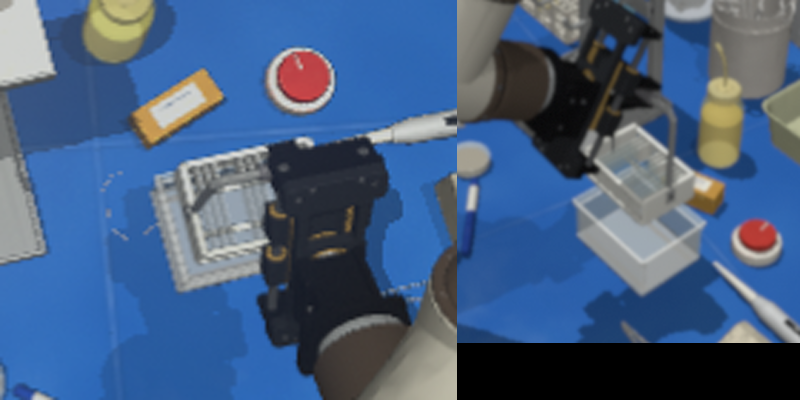

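```bash
python3 - <<'E'
import cv2,numpy as np
a=cv2.imread("pics/scene0.png")[335:435,305:405]; b=cv2.imread("pics/scene2.png")[315:425,310:410]
a=cv2.copyMakeBorder(a,0,10,0,0,0)
cv2.imwrite("pics/d.png",cv2.resize(np.hstack([a,b]),None,fx=4,fy=4,interpolation=cv2.INTER_CUBIC))
E
```

```text
(no output)
```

View pics/d.png

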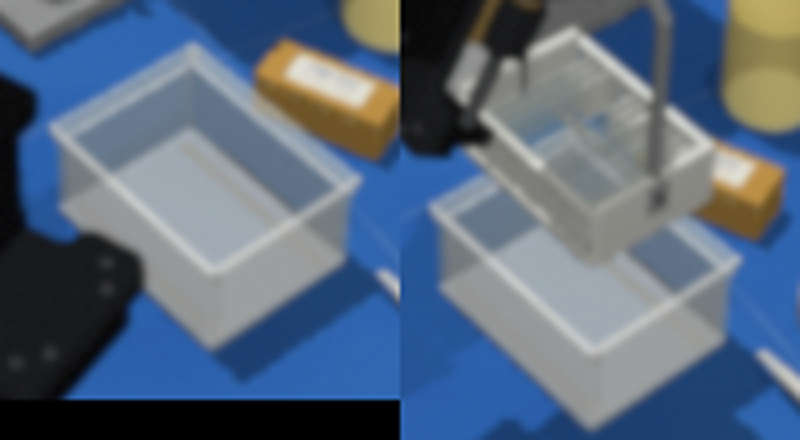

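```bash
cat > fit2.py <<'E'
from h import *
from scipy.optimize import least_squares,linear_sum_assignment
ft=env.grab_frame("top");fs=env.grab_frame("scene")
def rect(hx,hy,z): return [[hx,hy,z],[hx,-hy,z],[-hx,-hy,z],[-hx,hy,z]]
def fit(name,obs,g):
    def pr(v,f,L):
        L=np.array(L,float);c,s=np.cos(v[2]),np.sin(v[2]);return proj(f,np.c_[L[:,0]*c-L[:,1]*s+v[0],L[:,0]*s+L[:,1]*c+v[1],L[:,2]])
    O=[]
    for f,L,uv in obs:
        p=pr(g,f,L);uv=np.array(uv,float);D=np.linalg.norm(uv[:,None]-p[None],axis=2);i,j=linear_sum_assignment(D);O.append((f,np.array(L)[j],uv[i]))
    fun=lambda v:np.vstack([pr(v,f,L)-uv for f,L,uv in O]).ravel()
    r=least_squares(fun,g,loss='soft_l1');print(name,r.x[:2].round(4),np.degrees(r.x[2]).round(2),r.fun.reshape(-1,2).round(1).tolist())
T=lambda a:np.array(a)/2.75+[180,150]-.3
S0=lambda a:np.array(a)/4+[305,335]-.4
S2=lambda a:(np.array(a)-[400,0])/4+[310,315]-.4
L=rect(.054,.07,.07);t=T([(588,280),(735,248),(762,353),(613,389)]);s=S0([(52,127),(195,43),(360,182),(212,275)])
g=[.532,-.378,.13]
fit("dish both",[(ft,L,t),(fs,L,s)],g);fit("dish scene",[(fs,L,s)],g)
fl=rect(.049,.065,0)
fit("dish scene+base",[(fs,L,s),(fs,[fl[1]],S0([(212,350)])) if 0 else (fs,L,s)],g)
z=.1556
fit("rack scene",[(fs,rect(.042,.058,z),S2([(575,28),(713,145),(595,212)]))],g)
Rt=np.array([(182,155),(305,142),(195,262)])*[160/457,140/400]+[340,190]-.3
fit("rack top",[(ft,rect(.042,.058,z),Rt)],g)
M,_=ori(7.65); p=np.array(env.read_state()["position"]);print("grip from tool",p-.019*M[:,2])
E
python3 fit2.py
```

```text
dish both [ 0.5328 -0.3788] 8.72 [[-0.3, -0.9], [-0.7, -1.2], [1.0, 1.4], [1.3, 0.5], [-2.2, -0.9], [0.3, -1.2], [1.6, -0.2], [-0.6, 1.1]]
dish scene [ 0.5325 -0.3798] 9.2 [[-2.2, -0.4], [0.1, -0.9], [1.8, -0.2], [-0.1, 1.5]]
dish scene+base [ 0.5325 -0.3798] 9.2 [[-2.2, -0.4], [0.1, -0.9], [1.8, -0.2], [-0.1, 1.5], [-2.2, -0.4], [0.1, -0.9], [1.8, -0.2], [-0.1, 1.5]]
rack scene [ 0.5306 -0.3789] 8.3 [[-0.3, -0.8], [1.8, -0.4], [-0.8, 1.5]]
rack top [ 0.531  -0.3715] 4.13 [[-1.7, 2.1], [2.9, -0.2], [-0.1, -1.1]]
grip from tool [ 0.53235383 -0.37634309  0.26095999]
```

```bash
python3 - <<'E'
from h import *
az=8.5; g=np.array([.5338,-.3778])
env.move_straight(*tcp([*g,.232],az),rate=.06); env.dwell(.3); st("hover")
for z in(.205,.18,.157):
    r=env.move_straight(tcp([*g,z],az)[0],rate=.03,force_limit=4); s=st((z,r))
    if r: break
f=env.grab_frame("scene"); cv2.imwrite("pics/s3.png",f["image"])
E
```

```text
hover 10.92 [ 0.5502 -0.3754  0.223 ] [-0.2  0.2 -4.5] 0.152 35.0 [-49.  19.  -6. -71. -51. -80.]
(0.205, False) 11.97 [ 0.55   -0.3753  0.1954] [-1.3 -0.6 -4.6] 0.149 35.0 [-50.  21.  -7. -73. -50. -76.]
(0.18, False) 12.95 [ 0.55   -0.3752  0.1703] [-1.3  0.6 -3.9] 0.151 35.0 [-51.  24.  -8. -76. -50. -72.]
(0.157, True) 13.6 [ 0.5497 -0.3749  0.1498] [-2.4  0.2  3.6] 0.146 35.0 [-51.  26.  -9. -77. -50. -68.]
```

```bash
python3 - <<'E'
from h import *
env.gripper_to(.5); st("open")
M,_=ori(8.5); p=np.array(env.read_state()["position"])
env.move_straight((p-.11*M[:,2]).tolist(),rate=.15); st("back")
env.dwell(.2)
f=env.grab_frame("scene"); a=f["image"]
for t in("drained_rack","drained_rack_grip"):
    print(t,[(np.round(d["xyz"],3).tolist(),round(d["score"],2)) for d in env.search_frame(f,t)[:2]])
cv2.imwrite("pics/e.png",cv2.resize(a[300:440,300:430],None,fx=4,fy=4,interpolation=2))
for th in(30,40,45,50,55,60):
  for fl in(0,1):
    for n,g,az,b in(("wet",[.486,.156,.156],0,0),("wetback",[.486,.156,.156],0,.1),("wetup",[.486,.156,.25],0,0)):
      q=env.inverse_kinematics(*tcp(g,az,b,th,fl)); print(th,fl,n,None if q is None else np.round(q).tolist())
E
```

```text
open 14.47 [ 0.5485 -0.3746  0.1475] [ 0.1 -0.2 -0. ] 0.496 0.0 [-51.  26.  -9. -77. -50. -68.]
back 15.35 [ 0.4545 -0.3885  0.2023] [-0.1  0.6 -0.2] 0.499 0.0 [-59.  18. -12. -71. -58. -72.]
drained_rack [([0.536, -0.364, 0.038], 0.79)]
drained_rack_grip []
30 0 wet None
30 0 wetback [47.0, -6.0, -53.0, 48.0, -30.0, 94.0]
30 0 wetup [42.0, -1.0, -48.0, 45.0, -28.0, 100.0]
30 1 wet None
30 1 wetback [47.0, -6.0, -53.0, 48.0, -30.0, -86.0]
30 1 wetup [42.0, -1.0, -48.0, 45.0, -28.0, -80.0]
40 0 wet None
40 0 wetback None
40 0 wetup [23.0, -3.0, -58.0, 100.0, -15.0, 62.0]
40 1 wet None
40 1 wetback None
40 1 wetup [23.0, -3.0, -58.0, 100.0, -15.0, -118.0]
45 0 wet [-1.0, 7.0, -52.0, -178.0, -13.0, -2.0]
45 0 wetback None
45 0 wetup None
45 1 wet None
45 1 wetback None
45 1 wetup None
50 0 wet [-1.0, 8.0, -55.0, -178.0, -23.0, -1.0]
50 0 wetback None
50 0 wetup None
50 1 wet None
50 1 wetback None
50 1 wetup None
55 0 wet [-1.0, 10.0, -59.0, -179.0, -34.0, -1.0]
55 0 wetback [-1.0, -8.0, -61.0, -177.0, -18.0, -2.0]
55 0 wetup [-1.0, -4.0, -50.0, -176.0, -11.0, -3.0]
55 1 wet None
55 1 wetback None
55 1 wetup [-1.0, -4.0, -50.0, -176.0, -11.0, 177.0]
60 0 wet None
60 0 wetback None
60 0 wetup [-1.0, -3.0, -54.0, -178.0, -21.0, -2.0]
60 1 wet None
60 1 wetback None
60 1 wetup None
```

View pics/e.png

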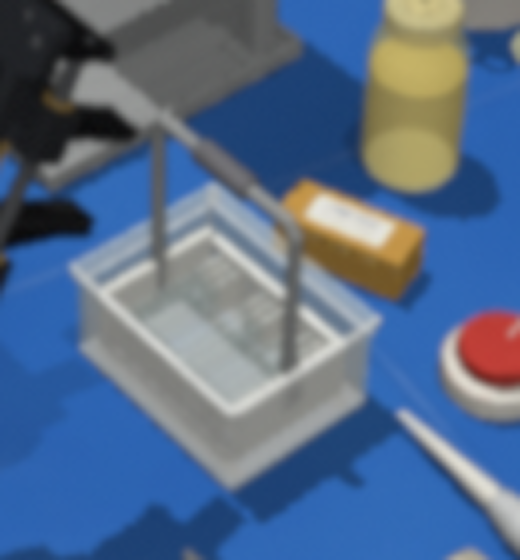

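The rack sits home in the dish: rim level and inside the lip, bar at crop (160,115)–(295,230). Next I'll check which grasp leans are feasible for the wet rack.

```bash
cat >> h.py <<'E'
def tcp2(g,az,th,ph,back=0,flip=False):
    M=ori(az,th,flip)[0]@R.from_euler('y',ph*(-1 if flip else 1),degrees=True).as_matrix()
    return (np.array(g)+(.019-back)*M[:,2]).tolist(),R.from_matrix(M).as_euler('xyz',degrees=True).tolist(),M
W=[.486,.156];HS=np.array([.571,-.0955]);HA=8.9
def hk(d,z): a=np.radians(HA);return [HS[0]+d*np.cos(a),HS[1]+d*np.sin(a),z]
E
python3 - <<'E'
from h import *
for th in(45,50,55,60):
  for ph in(-40,-30,-20,-10,0,10,20,30,40):
    o=[]
    for n,g,az,b in(("wb",[*W,.157],0,.1),("w",[*W,.157],0,0),("wu",[*W,.24],0,0),("ho",hk(-.09,.225),HA,0),("hi",hk(0,.225),HA,0),("h",hk(0,.192),HA,0),("hb",hk(0,.192),HA,.1)):
      p,e,M=tcp2(g,az,th,ph,b); q=env.inverse_kinematics(p,e); o.append("-" if q is None else str(np.round(q).astype(int).tolist()).replace(" ",""))
    if o.count("-")<2: print(th,ph,M[:,2].round(2),*o)
E
```

```text
45 30 [ 0.53  0.59 -0.61] [8,-6,-35,-63,-27,-126] [7,8,-31,-82,-26,-104] [20,-2,-30,-53,-19,-143] [-29,11,-16,-59,-64,-101] [-23,17,-8,-59,-61,-107] [-23,19,-9,-61,-59,-102] [-31,14,-7,-56,-69,-105]
45 40 [ 0.44  0.72 -0.54] [-9,2,-31,-73,-49,-105] [-2,12,-29,-85,-42,-95] [4,2,-25,-71,-40,-118] [-32,17,-11,-60,-76,-98] [-26,22,-3,-61,-73,-104] [-26,24,-5,-62,-71,-100] [-34,21,-1,-58,-80,-102]
50 30 [ 0.58  0.6  -0.56] [1,-5,-36,-75,-31,-108] [0,9,-33,-94,-30,-86] [15,-2,-29,-66,-20,-125] [-32,12,-17,-64,-65,-94] [-25,17,-9,-64,-61,-99] [-26,20,-11,-66,-60,-94] [-34,15,-9,-61,-69,-97]
50 40 [ 0.48  0.73 -0.49] [-14,3,-34,-79,-51,-93] [-6,14,-31,-91,-44,-83] [1,3,-27,-78,-40,-106] [-34,17,-12,-64,-76,-92] [-28,22,-4,-65,-73,-97] [-28,25,-6,-66,-71,-93] [-36,22,-3,-62,-81,-95]
55 0 [ 0.81  0.13 -0.57] [-1,-9,-61,-177,-17,-2] [-1,10,-59,-179,-34,-1] [-1,-3,-51,-177,-13,-2] [-19,-1,-30,-69,-24,-96] [-11,6,-23,-66,-18,-104] [-16,9,-24,-78,-21,-88] [-14,-3,-30,-60,-21,-108]
55 30 [ 0.62  0.6  -0.5 ] [-8,-4,-39,-87,-36,-89] [-6,11,-36,-105,-36,-68] [7,-1,-30,-81,-24,-104] [-35,13,-18,-68,-67
[... 343 characters left out ...]
38,-19] - [-33,4,-28,-79,-45,-78] [-24,10,-21,-80,-38,-83] [-27,14,-22,-85,-40,-74] [-33,4,-25,-76,-46,-82]
60 20 [ 0.75  0.46 -0.47] [-6,-7,-45,-105,-26,-71] [-9,12,-45,-128,-37,-40] [9,-3,-33,-97,-13,-87] [-36,9,-24,-75,-58,-78] [-28,14,-17,-77,-51,-83] [-29,17,-18,-80,-51,-77] [-38,10,-20,-73,-60,-81]
60 30 [ 0.66  0.61 -0.43] [-16,-1,-43,-96,-43,-71] [-11,14,-40,-113,-43,-53] [0,0,-32,-94,-30,-85] [-38,14,-19,-73,-69,-78] [-30,19,-12,-75,-63,-83] [-31,22,-13,-76,-63,-78] [-40,17,-13,-71,-71,-81]
60 40 [ 0.56  0.74 -0.38] [-22,7,-39,-90,-58,-69] [-13,18,-36,-103,-53,-59] [-7,4,-31,-92,-46,-82] [-38,19,-15,-70,-79,-78] [-31,23,-7,-73,-74,-84] [-32,26,-8,-74,-73,-79] [-41,24,-6,-69,-82,-81]
```

```bash
python3 - <<'E'
from h import *
TH2,PH=58,25
for g,az,b in(([*W,.157],0,.1),([*W,.157],0,0),([*W,.245],0,0),(hk(-.09,.245),HA,0),(hk(-.09,.222),HA,0),(hk(0,.222),HA,0),(hk(0,.192),HA,0),(hk(0,.192),HA,.1)):
    q=env.inverse_kinematics(*tcp2(g,az,TH2,PH,b)[:2]); print(None if q is None else np.round(q).tolist())
rel(-.05,.04,8.5,rate=.2)
env.goto(*tcp2([*W,.157],0,TH2,PH,.1)[:2]); st("wb")
r=env.move_straight(tcp2([*W,.157],0,TH2,PH,0)[0],rate=.1,force_limit=6); st(r)
f=env.grab_frame("top"); a=f["image"][220:340,160:320]
f=env.grab_frame("scene"); b=f["image"][180:300,180:340]
cv2.imwrite("pics/w.png",cv2.resize(np.hstack([a,b]),None,fx=2.5,fy=2.5,interpolation=2))
E
```

```text
[-6.0, -6.0, -42.0, -95.0, -31.0, -80.0]
[-8.0, 11.0, -41.0, -116.0, -36.0, -54.0]
[10.0, -3.0, -31.0, -85.0, -16.0, -101.0]
[-35.0, 9.0, -20.0, -71.0, -63.0, -85.0]
[-36.0, 11.0, -21.0, -72.0, -62.0, -81.0]
[-28.0, 16.0, -14.0, -74.0, -57.0, -86.0]
[-29.0, 19.0, -15.0, -76.0, -56.0, -81.0]
[-38.0, 13.0, -16.0, -70.0, -65.0, -85.0]
wb 18.03 [0.4244 0.1213 0.1961] [ 0.1 -0.5  0.4] 0.502 0.0 [ -7.  -6. -42. -95. -31. -80.]
False 19.18 [0.5004 0.1639 0.1481] [ 0.3 -0.4 -0.2] 0.501 0.0 [  -8.   11.  -41. -116.  -36.  -54.]
```

View pics/w.png

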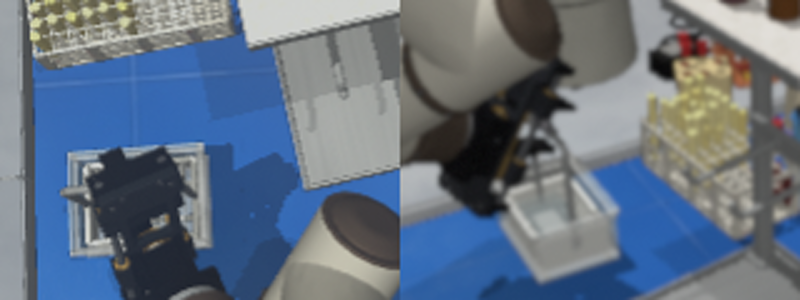

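Fingers straddle the wet rack's bar; a hook tip is visible at top crop (343,95). Grip, lift, and carry in front of the hooks.

```bash
python3 - <<'E'
from h import *
TH2,PH=58,25
f=env.grab_frame("top")
P=onplane(f,[[343/2.5+160,95/2.5+220],[343/2.5+160,98/2.5+220]],.204);a=np.radians(HA)
for p in P:
    d=p[:2]-HS; print("tip in stand frame",[d@[np.cos(a),np.sin(a)],d@[-np.sin(a),np.cos(a)]])
env.gripper_to(0,35); s=st("grip"); M=tcp2([0,0,0],0,TH2,PH)[2]; print("grip pt",(np.array(s["position"])-.019*M[:,2]).round(4))
for i in range(3): print(rel(0,.03,0,rate=.06)); st("lift")
env.dwell(.1)
env.move_straight(*tcp2([.47,.03,.25],4,TH2,PH)[:2],rate=.15)
env.move_straight(*tcp2(hk(-.10,.235),HA,TH2,PH)[:2],rate=.15); env.dwell(.3); s=st("ho")
M=tcp2([0,0,0],HA,TH2,PH)[2]; print("grip pt",(np.array(s["position"])-.019*M[:,2]).round(4))
f=env.grab_frame("top"); cv2.imwrite("pics/top5.png",f["image"]);a=f["image"][200:320,240:400]
f=env.grab_frame("scene"); cv2.imwrite("pics/scene5.png",f["image"]);b=f["image"][190:340,240:400]
a=cv2.copyMakeBorder(a,0,30,0,0,0)
cv2.imwrite("pics/x.png",cv2.resize(np.hstack([a,b]),None,fx=2.5,fy=2.5,interpolation=2))
E
```

```text
tip in stand frame [np.float64(-0.016815197508785476), np.float64(0.03874640594564758)]
tip in stand frame [np.float64(-0.019561352671440792), np.float64(0.03935786015362984)]
grip 19.98 [0.4998 0.1638 0.1468] [ 0.2 -0.3 -3.4] 0.146 35.0 [  -8.   11.  -41. -116.  -35.  -54.]
grip pt [0.4852 0.1558 0.1559]
False
lift 20.62 [0.4993 0.1639 0.1763] [-0.1  0.4 -4.2] 0.148 35.0 [  -3.    6.  -37. -108.  -30.  -67.]
False
lift 21.26 [0.4987 0.164  0.2053] [-0.4 -0.3 -3.9] 0.143 35.0 [  2.   1. -34. -99. -23. -82.]
False
lift 21.89 [0.4981 0.1641 0.2343] [-0.6  0.2 -3. ] 0.145 35.0 [  10.   -3.  -32.  -86.  -16. -100.]
ho 24.37 [ 0.4853 -0.1002  0.2262] [-0.4 -0.5 -3.1] 0.147 35.0 [-36.   9. -21. -71. -63. -83.]
grip pt [ 0.4721 -0.1104  0.2353]
```

View pics/x.png

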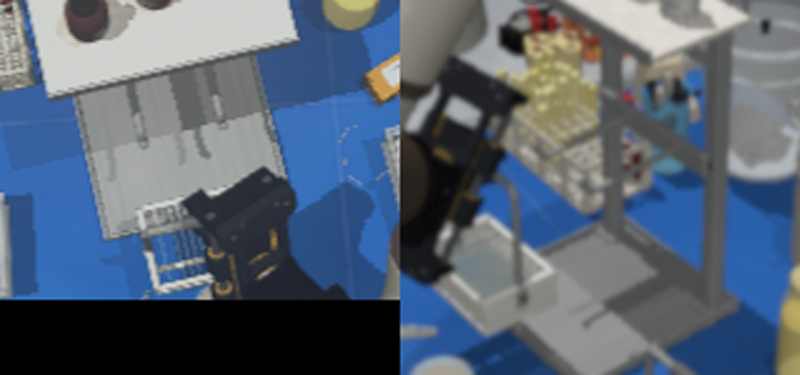

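```bash
python3 - <<'E'
from h import *
f=env.grab_frame("top")
P=onplane(f,np.array([(145,147),(222,126)])/2.5+[240,200]-.3,.204)[:,:2]
d=P[0]-P[1]; yaw=np.degrees(np.arctan2(-d[0],d[1]));m=P.mean(0);print("tips",P.round(4),np.linalg.norm(d),yaw,m,"seat~",m+.019*np.array([np.cos(np.radians(HA)),np.sin(np.radians(HA))]))
c=np.array([.4721,-.1104]);Rz=R.from_euler('z',HA,degrees=True).as_matrix()
L=np.array([[.042,.058,.131],[-.042,.058,.131]])
print("pred",((proj(f,L@Rz.T+[*c,0])-[240,200]+.3)*2.5).round(0).tolist(),"seen (138,210),(155,292)")
E
```

```text
tips [[ 0.5471 -0.0609]
 [ 0.5617 -0.1332]] 0.07373465212863083 11.389130531598923 [ 0.55441935 -0.09703739] seat~ [ 0.57319058 -0.09409789]
pred [[136.0, 205.0], [155.0, 290.0]] seen (138,210),(155,292)
```

```bash
python3 - <<'E'
from h import *
import h; h.HS=np.array([.573,-.0948])
TH2,PH=58,25
env.move_straight(tcp2(hk(-.10,.219),HA,TH2,PH)[0],rate=.1)
r=env.move_straight(tcp2(hk(.005,.219),HA,TH2,PH)[0],rate=.08,force_limit=8); env.dwell(.2); st(("in",r))
if not r:
    r=env.move_straight(tcp2(hk(.005,.203),HA,TH2,PH)[0],rate=.04,force_limit=4); st(("down1",r))
    if not r: r=env.move_straight(tcp2(hk(.005,.1895),HA,TH2,PH)[0],rate=.02,force_limit=3); st(("down2",r))
f=env.grab_frame("scene");b=f["image"][180:330,240:400]
cv2.imwrite("pics/y.png",cv2.resize(b,None,fx=4,fy=4,interpolation=2))
E
```

```text
('in', False) 26.49 [ 0.5909 -0.084   0.21  ] [ 0.   0.  -2.8] 0.146 35.0 [-28.  17. -13. -74. -56. -86.]
('down1', False) 27.04 [ 0.5911 -0.0839  0.1935] [-0.3  1.3 -3.9] 0.144 35.0 [-28.  18. -14. -75. -56. -83.]
('down2', True) 27.62 [ 0.5911 -0.0837  0.182 ] [-0.  -0.5  4.3] 0.143 35.0 [-28.  19. -15. -76. -56. -81.]
```

View pics/y.png

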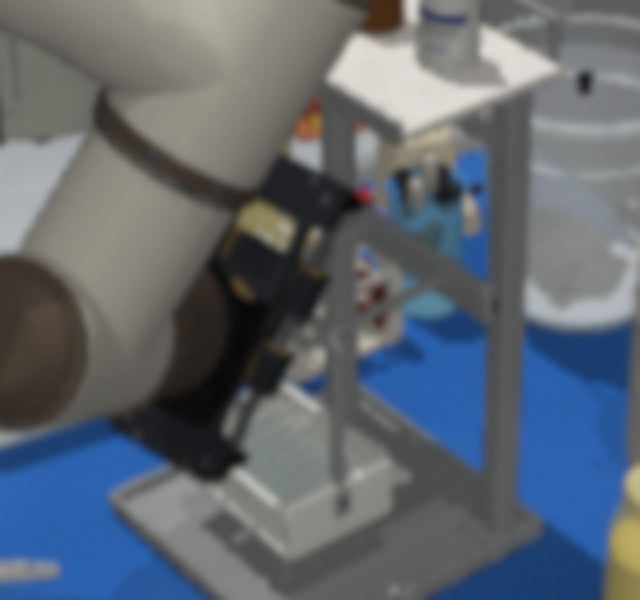

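Bar landed at z≈0.191, matching the seat height of 0.192, with the weight taken by the hooks. Release and back out.

```bash
python3 - <<'E'
from h import *
TH2,PH=58,25
env.gripper_to(.3); st("rel"); env.gripper_to(.5)
p=np.array(env.read_state()["position"]); M=tcp2([0,0,0],HA,TH2,PH)[2]
r=env.move_straight((p-.13*M[:,2]).tolist(),rate=.1,force_limit=8); st(("back",r))
rel(-.06,.05,-20,rate=.15); env.dwell(.5); st("away")
for n in("scene","top"):
    f=env.grab_frame(n)
    for t in("wet_rack","drained_rack","bottle_left","bottle_mid","bottle_right"):
        print(n,t,[(np.round(d["xyz"],3).tolist(),round(d["score"],2)) for d in env.search_frame(f,t)[:2]])
    ms=env.trace(f,"wet_rack")
    if ms:
        c=max(cv2.findContours(ms[0]["mask"].astype(np.uint8),0,1)[0],key=cv2.contourArea); print(n,cv2.minAreaRect(c),ms[0]["mask"].sum())
E
```

```text
rel 28.26 [ 0.5898 -0.0835  0.1797] [-0.   0.3  0.2] 0.297 0.0 [-28.  20. -15. -76. -56. -81.]
('back', False) 30.35 [ 0.4998 -0.153   0.242 ] [0.2 0.5 0.5] 0.504 0.0 [-40.  12. -15. -68. -67. -86.]
away 31.52 [ 0.4435 -0.1325  0.2918] [ 0.4 -0.6  1. ] 0.502 0.0 [-42.   3. -18. -65. -71. -91.]
scene wet_rack [([0.568, -0.101, 0.073], 0.58)]
scene drained_rack [([0.536, -0.365, 0.035], 0.88), ([0.57, -0.101, 0.073], 0.24)]
scene bottle_left [([0.625, -0.035, 0.395], 0.65)]
scene bottle_mid [([0.642, -0.091, 0.396], 0.81), ([0.54, -0.365, 0.038], 0.72)]
scene bottle_right [([0.516, -0.403, 0.048], 0.66), ([0.657, -0.153, 0.392], 0.61)]
scene ((311.557373046875, 295.6311340332031), (52.36709213256836, 36.8746223449707), 39.80556869506836) 1601
top wet_rack [([0.571, -0.093, 0.088], 0.88), ([0.642, -0.079, 0.405], 0.49)]
top drained_rack [([0.532, -0.375, 0.04], 0.77)]
top bottle_left [([0.619, -0.027, 0.41], 0.75)]
top bottle_mid [([0.641, -0.08, 0.403], 0.77)]
top bottle_right [([0.65, -0.141, 0.406], 0.61), ([0.615, -0.086, 0.352], 0.44)]
top ((311.9848937988281, 255.10365295410156), (35.35600662231445, 49.397274017333984), 76.50426483154297) 1175
```

Wet rack is hanging where the drained one did (top 0.571, -0.093, 0.088), the bottles are unmoved, and the arm is clear. Handing in.

```bash
python3 -c "
from workcell import env
print(env.close_job())"
```

```text
the job is handed in; nothing more can be done
None
```

I handed the job in at about 32 s; no verdict came back. By the camera and force readings, the drained rack is home in the once-empty dish, the other rack hangs on both hooks, and the bottles have not moved.

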